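Lay a key safe on its back and open it for a code change

ROBOT

A 6-joint arm with a two-finger parallel gripper is mounted at the origin on a cart in front of the work surface, level with it; the furniture and walls round the work are solid. World frame = base frame: x ahead of the robot, y to its left, z up, the work surface at z = 0. Lengths are in mm, angles in rad, forces in N, time in s.
With the tool pointing down it reaches from about 275 to 750 mm from the base axis. Payload 10.2 kg.
Tool frame: the origin (TCP) lies on the front face of the gripper's body, between the roots of the fingers; the fingertips stand 73 mm ahead of it and the grasp point (between the pads) lies 54 mm ahead of it; z points along the fingers, y is the line along which they close (so a half turn about z gives the same grasp; the last joint's range is limited). The gripper opens to 85 mm and grips with 20 to 120 N. Pads are 22 mm wide; open, the fingers measure 114 mm over their backs; the gripper's body (76 mm by 85 mm) begins 54 mm behind the grasp point. The pads swing forward as they close: fully open they stand 13 mm farther back than shut.
Start: joints at [-1.503, 0.313, 1.498, -0, 1.331, -0.223], TCP at [150.514, -502.968, 303.894] pointing down, gripper open.
Joint ranges: [-2.94, 2.94], [-0.97, 2.17], [0.19, 2.56], [-1.23, 4.37], [0.02, 3.11], [-2.88, 2.88]. Speed limits (rad/s): [2.39, 2.39, 3.01, 3.14, 3.14, 3.14].

INTERFACE

Orientations are given as a unit quaternion [w, x, y, z].
In Python, from rig import * gives the robot as it stands.
- The arm moves only by the tool step_arm, never from a script. Its argument "plan" is a list of rows, each an object with "offset": the shift along the tool's x, y, z in cm, a list of three; "rot": the turn, a rotation vector about the tool's x, y, z in degrees, a list of three; "gripper": the finger opening in cm, from 0 to 8.54. In form: [{"offset": [x, y, z], "rot": [wx, wy, wz], "gripper": gripper}, ...]. A call has 1 to 12 rows; each row is the pose to reach, as a shift and turn from the pose commanded when the call began, along the tool's axes at that moment; what a row does not reach only later rows make up. A row lasts 1/10 s, in which the tool goes at most 50 mm and 8.59 degrees, less where a joint would pass 70% of its speed; a pose out of reach is approached as far as the arm can. A call with a gripper value outside its range is refused whole. The fingers move at their own pace and stop on an object; "squeeze" is the grip in N (left out, the last holds). Time passes only in rows, so rows that repeat a pose let the fingers close. It gives the time, the measured TCP pose, the force, the opening and the grip force at its end, in the units of the state.
- sense(): the state, without advancing time (a new reading comes with each control period).
- capture(name): name is "scene" or "top" or "wrist"; returns a dict with "color" (400x640x3 uint8, red, green, blue), "depth" (400x640 float32, mm along the optical axis (not along the pixel's ray), 0 where there is no reading), "vertical_fov" (degrees; the focal length in pixels is half the picture's height over the tangent of half this angle, whatever the lens; pixels are square), "cx", "cy" (the principal point, pixels), "k1" (the pictures are not rectified: a ray, as slopes to the right and down, at radius r is drawn at 1 + k1 r^2 times it, then the intrinsics apply), "rvec" (rotation vector, rad) and "tvec" (3), from world to camera coordinates, as OpenCV has them; the wrist camera has in their place "mount" (4x4, takes a point from camera to tool coordinates, whose origin is the TCP and whose axes are the flange's). Camera axes: x right, y down, z forward; pixel columns grow to the right and rows downward; lengths in mm; the calibration is good to about 2 mm. A picture is of the moment at which its call begins: read the wrist's pose just before it.
- finish_job(): hands the job in; it is judged then, once.
The state is a dict: "time_s": time; "joints": joint angles; "dq": joint speeds; "tau": joint torques, N m; "eef_pos": TCP position; "ee_rot": TCP orientation; "force": force on the tool from outside, world axes, zero at the start; "wrist_torque": the same for the moment, N m; "grip_width": opening from 0.0 (shut) to 1.0 (fully open); "grip_force": force on a finger pad.
Only numpy, scipy, OpenCV 4.12 (cv2) and the standard library are available. Lean on these libraries where they do the work, as an engineer would, in place of code of your own. Each camera call takes 0.05 s, during which the arm holds its last target. There are 200 camera calls.

TASK

The key safe standing in front of the steel-edged service board needs a code change, for which its top-hinged keypad door has to stay open, and that it only does with the safe lying down. Push the safe up against the board's front edge and tip it backwards over that edge, without lifting it, so that it lies flat on its back on the board with the door still shut. Then slide its orange catch aside, so that the sprung door pops up a little, and swing the door right over until it stays open against its stop, leaving the other things on the bench where they are.

Things in the scene. Friction and masses are not known exactly. Their poses are not given: they have to be found in the camera images.
- board: Fixed service board lying on the bench: 135 mm deep, 230 mm wide, top 15 mm above the bench, plywood with a black rubber mat and a square steel strip along its front edge. Origin: at bench height under the middle of the front edge; x points back across the mat (away from the robot, within 0.3 rad), z up. A rear batten stands 8 mm above the mat from 117 mm behind the front edge.
- board_edge (a point): Middle of the top of the board's front steel edge, 15 mm above the bench.
- keysafe: The key safe, a loose dark grey metal box 75 mm deep, 120 mm wide, 107 mm tall, about 0.85 kg, its centre of mass 45 mm above its foot. Origin: middle of its underside as it stands. Standing: z up, x from the door side to its flat back (towards the board), y left. It starts upright on the bench, its back 18 to 40 mm in front of the board's front edge, up to 0.12 rad from square to it.
- safe_mid (a point): Centre of the key safe (axes as the safe's). On its nylon glides it slides when pushed, until its back meets the board's edge, then a push near its top tips it over that edge; it topples by itself at a lean of about 50 degrees. Lying on its back, its x points down, z away from the robot, its front is 75 mm above the mat and its foot end stands out 15 to 25 mm in front of the board's edge.
- safe_back_foot (a point): Middle of the key safe's rear lower edge (37.5 mm behind the underside's middle). At bench height while the safe stands, about 15 mm up when it lies on the board.
- door_free_edge (a point): Middle of the free (lower) edge of the safe's door, a grey keypad flap 101 mm wide, 65 mm long, 7 mm thick, flush in the front. Its hinge line runs along the safe's y, 34.5 mm in front of and 42.5 mm above the safe's centre (own x, z). Lying, the hinge is at the far end and the free edge on the robot's side.
- door (a joint): Door angle, rad: 0 shut (it may rest at 0.01), up to 1.95 at its stop. Blocked while the catch is shut; once free, a spring plunger lifts it in about 0.7 s to 0.6 rad, its free edge 35 mm above the safe's front. Then it swings easily: carry the edge up and over along its arc (pushed level it can bind). Past 1.6 rad it falls on to its stop, before that it drops back on to the plunger.
- catch_tip (a point): Middle of the outer face of the orange catch, a block 14 mm wide (safe's y) and 14 mm long (safe's z) that stands 13 mm out of the safe's front, 15 mm from the foot and, shut, 8 mm to the -y side of the middle. Lying, it is an upright stub on top of the safe's near end.
- catch (a joint): Catch travel, m: 0 shut, 0.016 fully aside; it slides towards the safe's +y (left, seen from the robot, standing or lying), needs about 2 N and stays where it is left. The door is free from about 0.012.
- pliers: Bystander: pliers with blue grips, 172 mm, on the bench to the right.
- screwdriver: Bystander: blue-handled screwdriver, 192 mm, on the bench to the right.
- padlock: Bystander: brass padlock, 63 mm, on the bench to the left.
- oil: Bystander: yellow oil bottle, 40 mm across, 123 mm tall, upright on the bench to the right.

How it is judged (in metres and radians):
On the way, in this order (a step that is already met when the one before it is completed fails the run):
1. the safe's rear lower edge is brought up against the board's front edge (within 13 mm) while it still stands or begins to lean (x of safe_back_foot in the frame of board above -0.013 m and angle between safe_mid's own x axis and vertical below 2.2 rad), for 0.1 s.
2. the safe lies flat on its back on the board, door shut (angle between safe_mid's own x axis and vertical above 3.02 rad and z of safe_mid in the frame of board above 0.045 m and value of joint door below 0.1 rad), for 0.2 s.
3. the catch is slid aside (value of joint catch above 0.012 m), for 0.1 s.
4. the door is swung open (value of joint door above 1.75 rad), for 0.2 s.
At the end, for the whole second after the job is handed in: The safe lies at rest, flat (within about 7 degrees) on its back on the board, its centre 15 to 80 mm behind the front edge and within 85 mm of the board's middle line, with the door open beyond 1.75 rad (angle between safe_mid's own x axis and vertical above 3.02 rad and z of safe_mid in the frame of board between 0.045 and 0.06 m and x of safe_mid in the frame of board between 0.015 and 0.08 m and y of safe_mid in the frame of board between -0.085 and 0.085 m and value of joint door above 1.75 rad and linear speed of keysafe below 0.02 m/s); the robot touches nothing.
It fails at once if the safe is lifted instead of tipped (its rear lower edge more than 60 mm above the bench) (height (world z) of safe_back_foot above 0.06 m).
It fails at once if the door comes open before the safe lies on its back (value of joint door above 0.2 rad and angle between safe_mid's own x axis and vertical below 2.7 rad).
It fails at once if another thing on the bench is moved more than 30 mm (distance of any of pliers, screwdriver, padlock, oil from where it was at the start of the episode above 0.03 m).
It also fails if it takes over 58 s, if anything falls off the work surface, if the arm or the gripper's body presses on something with over 40 N, if the wrist force passes 120 N, or if a joint passes its speed limit or range.

## Working session

There is one attempt and no reset: what is moved stays moved. The work goes in short steps, Python scripts to look and compute and a tool call to move; the robot and the scene stay as the last step left them, time stands still between calls to the robot, and variables do not carry over. Pictures are saved under pics/ and viewed, at most 10 in all, crops included, and the job is handed in when it is done.

Besides the shell and the picture viewer there is one more tool, called after "Request:" as a command line: name --argument value ..., lists and objects as JSON in quotes. step_arm: Moves the arm, as the interface text tells. Its arguments: {"type":"object","properties":{"plan":{"type":"array"},"squeeze":{"type":"number"}},"required":["plan"]}

```bash
ls; mkdir -p pics; cat > h.py <<'E'
from rig import *
import numpy as np, cv2
from scipy.spatial.transform import Rotation as R
def rays(c,u,v):
    f=c["color"].shape[0]/2/np.tan(np.radians(c["vertical_fov"])/2)
    x=(np.asarray(u,float)-c["cx"])/f; y=(np.asarray(v,float)-c["cy"])/f
    a,b=x.copy(),y.copy()
    for _ in range(10):
        s=1+c["k1"]*(a*a+b*b); a,b=x/s,y/s
    return np.stack([a,b,np.ones_like(a)],-1)
def pose(c,s=None):
    if "rvec" in c:
        r=cv2.Rodrigues(np.array(c["rvec"],float))[0]; t=np.array(c["tvec"],float).ravel()
        return r.T,-r.T@t
    m=np.array(c["mount"]); q=s["ee_rot"]; rt=R.from_quat([q[1],q[2],q[3],q[0]]).as_matrix()
    return rt@m[:3,:3], rt@m[:3,3]+np.array(s["eef_pos"])
def cloud(c,s=None):
    h,w=c["depth"].shape; v,u=np.mgrid[:h,:w]
    Rm,o=pose(c,s); return (rays(c,u,v)*c["depth"][...,None])@Rm.T+o
def save(c,n): cv2.imwrite("pics/"+n,c["color"][...,::-1])
E
python3 - <<'E'
from h import *
s=sense();print(s)
for n in("scene","top"):
    c=capture(n);save(c,n+"0.png");P=cloud(c);np.savez(n+"0.npz",P=P,c=c["color"],d=c["depth"]); print(n,pose(c)[1],c["vertical_fov"],c["k1"])
E
```

```text
pics
{'time_s': 0.0, 'joints': array([-1.50339877e+00,  3.13471944e-01,  1.49844512e+00,  3.79685766e-05,
        1.33100687e+00, -2.23392966e-01]), 'dq': array([ 0.00082078,  0.00049252,  0.00205459, -0.000156  , -0.00220304,
        0.00096032]), 'tau': array([ 1.00148976e-03, -4.12261462e+01, -2.59741545e+01, -7.98060523e-05,
        4.13976566e-03,  1.48082080e-05]), 'eef_pos': array([ 150.50964835, -502.79046642,  303.3207624 ]), 'ee_rot': array([-6.62176486e-04,  9.89449152e-01,  1.44879026e-01,  7.02475709e-05]), 'force': array([ 0.34020394,  0.66395703, -0.20850299]), 'wrist_torque': array([-0.0252376 ,  0.00743855, -0.04789011]), 'grip_force': 0.0, 'grip_width': 0.998872200864188}
scene [-167.20946012  767.21028587  636.50836799] 46.845123944555624 -0.09284763449039436
top [ 413.31790165   -1.29102548 1052.08436354] 52.11303476990883 -0.0968643269294859
```

```bash
python3 -c "
import cv2,numpy as np
a=cv2.imread('pics/scene0.png');b=cv2.imread('pics/top0.png')
cv2.imwrite('pics/both.png',cv2.resize(np.vstack([a,b]),(480,600)))"
```

```text
(no output)
```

View pics/top0.png

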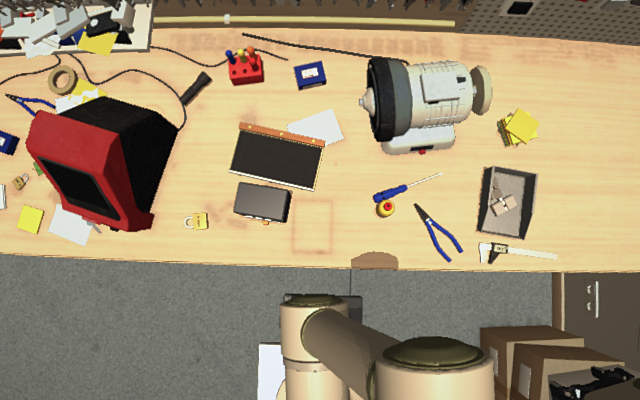

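View pics/scene0.png

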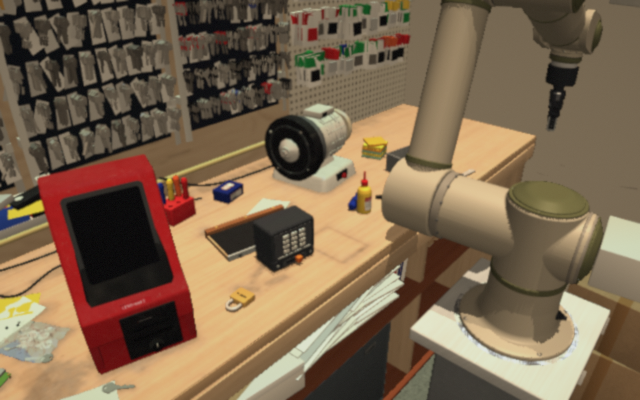

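The top view shows the safe at about (262,202), the board at (277,160) with its steel edge running (230,177)–(315,190), the padlock at (196,221) and the oil at (385,209). The scene view shows the keypad facing the robot.

```bash
python3 - <<'E'
import numpy as np,cv2
d=np.load("top0.npz");P=d["P"];c=d["c"].astype(int)
reg=np.zeros(P.shape[:2],bool);reg[110:240,215:335]=1
ok=reg&(d["d"]>0)
m=ok&(P[...,2]>95)&(P[...,2]<120)
p=P[m];print("safe top z",np.median(p[:,2]),m.sum());r=cv2.minAreaRect(p[:,:2].astype(np.float32));print(r,cv2.boxPoints(r))
m=ok&(P[...,2]>9)&(P[...,2]<32)&(c.sum(-1)<150); m[180:,:]&=False
p=P[m];print("mat z",np.median(p[:,2]),m.sum());r=cv2.minAreaRect(p[:,:2].astype(np.float32));print(r,cv2.boxPoints(r))
for u,v in[(230,177),(272,185),(315,190),(312,189),(243,124),(326,140),(231,181),(196,221),(385,209),(350,200),(265,223)]:print(u,v,P[v,u].round(0),c[v,u])
print("bench z",np.median(P[205:215,220:228,2]))
d=np.load("scene0.npz");P=d["P"];c=d["c"].astype(int)
m=(c[...,0]>150)&(c[...,1]<120)&(c[...,2]<70);m[:,:285]=0;m[:240]=0;m[280:]=0;m[:,315:]=0
print("catch",m.sum(),np.median(P[m],0))
E
```

```text
safe top z 106.21007815257315 1623
((504.9114685058594, 151.32388305664062), (120.16206359863281, 75.13764953613281), 81.61817169189453) [[458.98596  97.36098]
 [533.321    86.40822]
 [550.837   205.28679]
 [476.50195 216.23955]]
mat z 14.424995871658666 3099
((624.5953369140625, 130.4539794921875), (217.0286865234375, 104.11429595947266), 78.5008544921875) [[551.95044   34.495537]
 [653.97485   13.740013]
 [697.24023  226.41241 ]
 [595.2158   247.16794 ]]
230 177 [575. 250.   2.] [236 215 153]
272 185 [557. 139.  -1.] [230 183 132]
315 190 [547.  26.   0.] [236 209 149]
312 189 [547.  33.  14.] [245 240 215]
243 124 [712. 218.  25.] [198 121  73]
326 140 [679.   1.   3.] [229 236 232]
231 181 [565. 247.   2.] [236 219 156]
196 221 [457. 330.  14.] [238 215 111]
385 209 [ 494. -143.   89.] [138  51  29]
350 200 [523. -65.  -1.] [236 212 154]
265 223 [457. 149.  23.] [236 195  91]
bench z -0.6857165228128679
catch 16 [456.61864676 152.04793961  20.532872  ]
```

```bash
cat >> h.py <<'E'
def go(pos,Rt,s=None):
    s=s or sense();q=s["ee_rot"];r=R.from_quat([q[1],q[2],q[3],q[0]])
    return (r.inv().apply(np.array(pos)-s["eef_pos"])/10).round(2),np.degrees((r.inv()*R.from_matrix(Rt)).as_rotvec()).round(1)
YB=-0.2007;bx=np.array([np.cos(YB),np.sin(YB),0]);by=np.array([-bx[1],bx[0],0]);O=np.array([560.9,143.4,0])
def tool(tilt=0):  # deg from straight down, leaning so that fingers point to +board x
    a=np.radians(tilt);z=np.array([0,0,-1])*np.cos(a)+bx*np.sin(a);y=-by
    return np.stack([np.cross(y,z),y,z],1)
def bw(x,y,z):return O+x*bx+y*by+[0,0,z]
def wb(p):p=np.asarray(p)-O;return np.array([p@bx,p@by,p[2]]).round(1)
E
python3 - <<'E'
from h import *
print(tool(),go([422.7,166,220],tool()),wb([504.9,151.3,0]))
E
```

```text
[[ 0.97992727 -0.19935533  0.        ]
 [-0.19935533 -0.97992727  0.        ]
 [ 0.         -0.         -1.        ]] (array([ 45.25, -56.26,   8.41]), array([-0.1,  0. , 28.2])) [-56.5  -3.4   0. ]
```

Request:
step_arm --plan '[{"offset":[45.2,-56.3,5],"rot":[0,0,28.2],"gripper":6},{"offset":[45.2,-56.3,5],"rot":[0,0,28.2],"gripper":6},{"offset":[45.2,-56.3,5],"rot":[0,0,28.2],"gripper":6},{"offset":[45.2,-56.3,5],"rot":[0,0,28.2],"gripper":6},{"offset":[45.2,-56.3,5],"rot":[0,0,28.2],"gripper":6},{"offset":[45.2,-56.3,5],"rot":[0,0,28.2],"gripper":6},{"offset":[45.2,-56.3,5],"rot":[0,0,28.2],"gripper":6},{"offset":[45.2,-56.3,5],"rot":[0,0,28.2],"gripper":6},{"offset":[45.2,-56.3,5],"rot":[0,0,28.2],"gripper":6},{"offset":[45.2,-56.3,5],"rot":[0,0,28.2],"gripper":6},{"offset":[45.2,-56.3,5],"rot":[0,0,28.2],"gripper":6},{"offset":[45.2,-56.3,5],"rot":[0,0,28.2],"gripper":6}]'

```text
time_s: 1.3
eef_pos: [375.9, 53.9, 262.4]
ee_rot: [0.0, 0.995, -0.1, 0.0]
force: [1.2, -1.0, 1.2]
grip_width: 0.7
grip_force: 0.0
```

Request:
step_arm --plan '[{"offset":[2.4,-11.9,3],"rot":[0,0,0],"gripper":6},{"offset":[2.4,-11.9,4],"rot":[0,0,0],"gripper":6},{"offset":[2.4,-11.9,5],"rot":[0,0,0],"gripper":6},{"offset":[2.4,-11.9,8],"rot":[0,0,0],"gripper":6},{"offset":[2.4,-11.9,11.2],"rot":[0,0,0],"gripper":6},{"offset":[2.4,-11.9,11.2],"rot":[0,0,0],"gripper":6},{"offset":[2.4,-11.9,11.2],"rot":[0,0,0],"gripper":6}]'

```text
time_s: 2.0
eef_pos: [423.2, 163.4, 151.0]
ee_rot: [0.0, 0.995, -0.101, -0.0]
force: [-0.1, -0.4, 0.1]
grip_width: 0.706
grip_force: 0.0
```

```bash
python3 - <<'E'
from h import *
s=sense();print(wb(s["eef_pos"]),s["eef_pos"],s["ee_rot"],s["grip_width"])
c=capture("wrist");save(c,"w1.png")
E
```

```text
[-138.9   -7.9  151. ] [423.16899699 163.38000446 151.00811571] [ 3.53167732e-05  9.94926848e-01 -1.00600813e-01 -2.06588315e-04] 0.7057804772170877
```

View pics/w1.png

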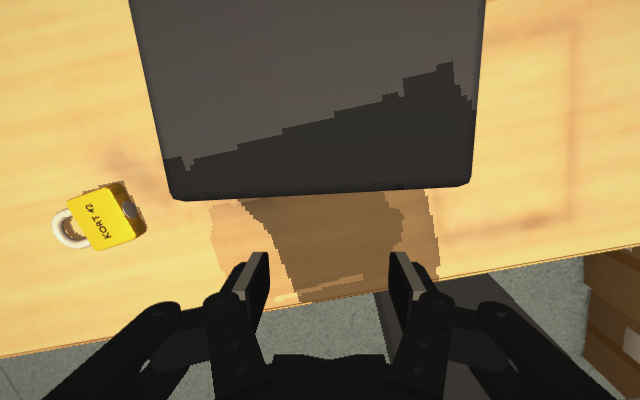

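The wrist view shows the fingers centred (column 328) on the safe, whose front runs along row ~190 from 175 to 470, almost square. Now pushing.

Request:
step_arm --plan '[{"offset":[2,0,0],"rot":[0,0,0],"gripper":6},{"offset":[2.8,0,0],"rot":[0,0,0],"gripper":6},{"offset":[3.2,0,0],"rot":[0,0,0],"gripper":6},{"offset":[3.6,0,0],"rot":[0,0,0],"gripper":6},{"offset":[4,0,0],"rot":[0,0,0],"gripper":6},{"offset":[4.3,0,0],"rot":[0,0,0],"gripper":6},{"offset":[4.6,0,0],"rot":[0,0,0],"gripper":6},{"offset":[4.9,0,0],"rot":[0,0,0],"gripper":6},{"offset":[5.1,0,0],"rot":[0,0,0],"gripper":6},{"offset":[5.3,0,0],"rot":[0,0,0],"gripper":6},{"offset":[5.3,0,0],"rot":[0,0,0],"gripper":6},{"offset":[5.3,0,0],"rot":[0,0,0],"gripper":6}]'

```text
time_s: 3.25
eef_pos: [474.7, 152.8, 150.4]
ee_rot: [0.0, 0.995, -0.101, -0.0]
force: [-4.6, -0.0, 1.7]
grip_width: 0.704
grip_force: 2.2
```

```bash
cat > look.py <<'E'
from h import *
import sys
s=sense();print(wb(s["eef_pos"]),s["force"].round(1))
c=capture("top");P=cloud(c);save(c,sys.argv[1]+".png");B=(P-O)@np.stack([bx,by,[0,0,1]],1)
zl,zh=float(sys.argv[2]),float(sys.argv[3])
m=(abs(B[...,1])<75)&(B[...,0]>-130)&(B[...,0]<115)&(P[...,2]>zl)&(P[...,2]<zh)&(c["depth"]>0)&(c["color"].max(-1)<130)
if m.sum()>5:
    p=B[m];print(m.sum(),np.median(p,0).round(1));r=cv2.minAreaRect(p[:,:2].astype(np.float32));print(np.round(r[0],1),np.round(r[1],1),r[2]);print(cv2.boxPoints(r).round(0).tolist())
E
python3 look.py t1 95 120
```

```text
[-86.3  -8.  150.4] [-4.6 -0.   1.7]
438 [-14.1 -47.6 106. ]
[-33.2  -5.4] [119.4  70. ] 89.79244232177734
[[-68.0, -65.0], [2.0, -65.0], [2.0, 54.0], [-68.0, 54.0]]
```

Request:
step_arm --plan '[{"offset":[0.7,0,-0.5],"rot":[0,0,0],"gripper":6},{"offset":[1.3,0,-1.1],"rot":[0,0,0],"gripper":6},{"offset":[2.0,0,-1.6],"rot":[0,0,0],"gripper":6},{"offset":[2.8,0,-2.1],"rot":[0,0,0],"gripper":6},{"offset":[3.6,0,-2.5],"rot":[0,0,0],"gripper":6},{"offset":[4.4,0,-2.8],"rot":[0,0,0],"gripper":6},{"offset":[5.2,0,-3.0],"rot":[0,0,0],"gripper":6},{"offset":[6.1,0,-3.2],"rot":[0,0,0],"gripper":6},{"offset":[7.0,0,-3.3],"rot":[0,0,0],"gripper":6},{"offset":[7.6,0,-3.3],"rot":[0,0,0],"gripper":6}]'

```text
time_s: 4.3
eef_pos: [550.4, 137.4, 183.6]
ee_rot: [-0.0, 0.995, -0.101, 0.0]
force: [-0.5, 0.6, 0.6]
grip_width: 0.705
grip_force: 0.3
```

```bash
python3 - <<'E'
from h import *
s=sense();print(wb(s["eef_pos"]),s["force"].round(1))
c=capture("scene");save(c,"s2.png");cv2.imwrite("pics/s2c.png",cv2.resize(c["color"][170:310,180:400,::-1],None,fx=2.5,fy=2.5))
E
```

```text
[ -9.1  -8.  183.6] [-0.5  0.6  0.6]
```

View pics/s2c.png

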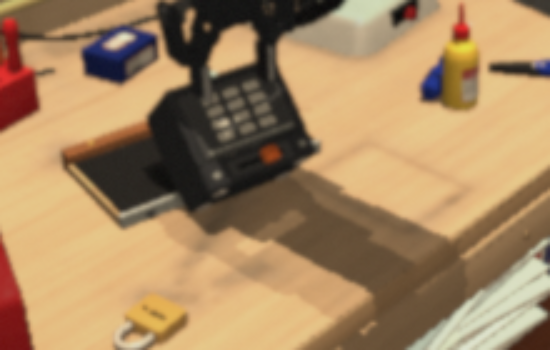

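The scene crop shows the safe leaning about 45–50° over the edge with both fingertips on the door near the top (205,80)–(265,65), so it is close to toppling. A little more push.

Request:
step_arm --plan '[{"offset":[0.6,0,0],"rot":[0,0,0],"gripper":6},{"offset":[1.2,0,0],"rot":[0,0,0],"gripper":6},{"offset":[1.8,0,0],"rot":[0,0,0],"gripper":6},{"offset":[1.8,0,0],"rot":[0,0,0],"gripper":6},{"offset":[1.8,0,-1],"rot":[0,0,0],"gripper":6},{"offset":[1.8,0,-1],"rot":[0,0,0],"gripper":6},{"offset":[1.8,0,-1],"rot":[0,0,0],"gripper":6}]'

```text
time_s: 5.05
eef_pos: [567.1, 134.1, 194.0]
ee_rot: [-0.0, 0.995, -0.1, 0.001]
force: [1.2, 0.3, -0.2]
grip_width: 0.7
grip_force: 0.0
```

```bash
python3 look.py t2 80 98; python3 - <<'E'
from h import *
c=capture("scene");save(c,"s3.png");cv2.imwrite("pics/s3c.png",cv2.resize(c["color"][170:310,180:400,::-1],None,fx=2.5,fy=2.5))
E
```

```text
[  7.9  -7.9 194. ] [ 1.2  0.3 -0.2]
148 [ -9.  -56.8  89.1]
[ 20.6 -14.1] [119.1  87.2] 77.91258239746094
[[-34.0, -63.0], [51.0, -81.0], [76.0, 35.0], [-10.0, 53.0]]
```

View pics/s3c.png

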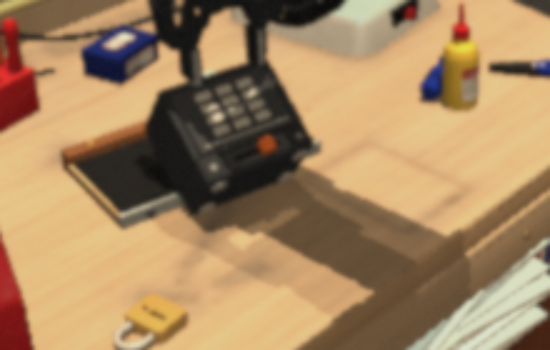

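```bash
cat > plane.py <<'E'
from h import *
c=capture("scene");B=(cloud(c)-O)@np.stack([bx,by,[0,0,1]],1)
v,u=np.mgrid[:400,:640]
X=180+np.array([205,250,285,225])/2.5;Y=170+np.array([95,75,125,150])/2.5
m=np.zeros((400,640),np.uint8);cv2.fillPoly(m,[np.stack([X,Y],1).astype(np.int32)],1)
p=B[m>0];k=abs(p-np.median(p,0)).max(1)<60;p=p[k]
n=np.linalg.svd(p-p.mean(0))[2][2];print(len(p),p.mean(0).round(1),n.round(3),p.min(0).round(0),p.max(0).round(0))
E
python3 plane.py
```

```text
579 [-17.5  -9.8  91.9] [-0.615 -0.107  0.781] [-51. -57.  38.] [ 17.  24. 113.]
```

Plane fit: the lean is ~52°, right at balance. Pushing further.

Request:
step_arm --plan '[{"offset":[0.5,0,1],"rot":[0,0,0],"gripper":6},{"offset":[1.2,0,1],"rot":[0,0,0],"gripper":6},{"offset":[2.0,0,1.2],"rot":[0,0,0],"gripper":6},{"offset":[2.8,0,1.5],"rot":[0,0,0],"gripper":6},{"offset":[2.8,0,1.5],"rot":[0,0,0],"gripper":6},{"offset":[2.8,0,1.5],"rot":[0,0,0],"gripper":6}]'

```text
time_s: 5.8
eef_pos: [594.5, 128.4, 178.1]
ee_rot: [0.0, 0.995, -0.101, -0.0]
force: [-0.3, -0.5, 0.5]
grip_width: 0.7
grip_force: 0.0
```

```bash
python3 plane.py; python3 -c "
from h import *
print(sense()['force'])
c=capture('scene');save(c,'s4.png')"
```

```text
579 [ -6.  -16.4  84.1] [-0.374 -0.114  0.92 ] [-25. -58.  59.] [ 44.  21. 106.]
[-0.52870721 -0.71871647 -0.00770462]
```

Request:
step_arm --plan '[{"offset":[0,0,-3],"rot":[0,0,0],"gripper":6},{"offset":[0,0,-6],"rot":[0,0,0],"gripper":6},{"offset":[-3,0,-9],"rot":[0,0,0],"gripper":6},{"offset":[-8,0,-10],"rot":[0,0,0],"gripper":6},{"offset":[-13,0,-10],"rot":[0,0,0],"gripper":6},{"offset":[-16,0,-10],"rot":[0,0,0],"gripper":6},{"offset":[-18,0,-10],"rot":[0,0,0],"gripper":6},{"offset":[-18,0,-10],"rot":[0,0,0],"gripper":6}]'

```text
time_s: 6.7
eef_pos: [416.2, 165.0, 279.0]
ee_rot: [-0.0, 0.995, -0.1, 0.0]
force: [-0.4, 0.6, -0.6]
grip_width: 0.706
grip_force: 0.0
```

```bash
python3 plane.py; python3 look.py t4 80 98; python3 - <<'E'
from h import *
s=sense();c=capture("wrist");save(c,"w4.png")
a=c["color"];t=capture("top")["color"]
cv2.imwrite("pics/w4c.png",np.vstack([cv2.resize(a,(480,300)),cv2.resize(t[110:250,190:414],(480,300))])[...,::-1])
E
```

```text
577 [ -6.  -16.4  84.1] [-0.373 -0.116  0.921] [-27. -56.  57.] [ 43.  20. 105.]
[-144.6   -7.7  279.1] [1.1 0.  0.1]
1114 [27.2  4.8 88.9]
[32.6 -4.8] [120.8 107.9] 89.9438247680664
[[-21.0, -65.0], [86.0, -65.0], [87.0, 55.0], [-21.0, 56.0]]
```

View pics/w4c.png

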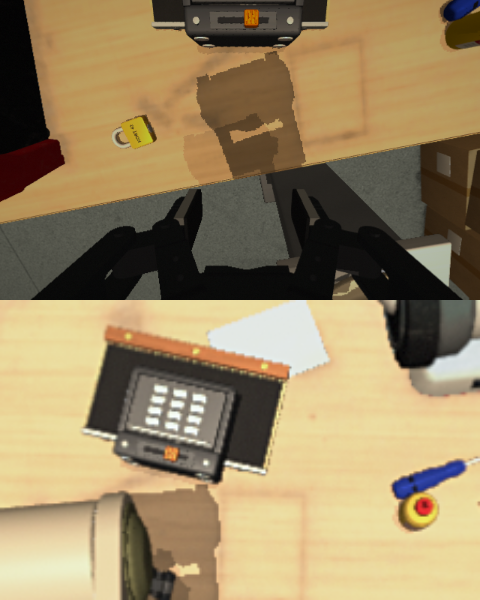

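The safe lies flat and square on the board, centre (33,-5) and front 89 mm up. The orange catch is at about (171,454) in the lower crop, (250,18) in the upper. Next: measure the catch.

```bash
cat > cat.py <<'E'
from h import *
for n in("wrist","top"):
    s=sense();c=capture(n);B=(cloud(c,s)-O)@np.stack([bx,by,[0,0,1]],1);a=c["color"].astype(int)
    m=(a[...,0]>150)&(a[...,1]<150)&(a[...,2]<80)&(abs(B[...,0])<50)&(abs(B[...,1])<60)&(B[...,2]>60)
    p=B[m]
    if len(p):print(n,len(p),np.median(p,0).round(1),np.percentile(p,[3,97],axis=0).round(1).tolist())
    top=p[p[:,2]>98] if len(p) else p
    if len(top):print(" top face",top.mean(0).round(1))
E
python3 cat.py; python3 -c "
from h import *
print(go(bw(-8,3,230),tool()),go(bw(-8,3,164),tool()))"
```

```text
wrist 382 [ -7.7 -10.6 103.8] [[-13.9, -17.0, 102.3], [-1.6, -4.3, 105.4]]
 top face [ -7.8 -10.7 103.8]
top 18 [ -7.  -13.7 101.9] [[-12.7, -19.6, 98.8], [0.1, -7.3, 104.6]]
 top face [ -6.8 -13.4 101.9]
(array([13.54, -1.11,  4.82]), array([ 0. ,  0. , -0.1])) (array([13.54, -1.11, 11.42]), array([ 0. ,  0. , -0.1]))
```

Request:
step_arm --plan '[{"offset":[4,-1.1,1],"rot":[0,0,0],"gripper":6},{"offset":[9,-1.1,3],"rot":[0,0,0],"gripper":6},{"offset":[13.4,-1.1,5],"rot":[0,0,0],"gripper":6},{"offset":[13.4,-1.1,8],"rot":[0,0,0],"gripper":6},{"offset":[13.4,-1.1,10],"rot":[0,0,0],"gripper":6},{"offset":[13.4,-1.1,11.4],"rot":[0,0,0],"gripper":6},{"offset":[13.4,-1.1,11.4],"rot":[0,0,0],"gripper":6},{"offset":[13.4,-1.1,11.4],"rot":[0,0,0],"gripper":6}]'

```text
time_s: 7.8
eef_pos: [552.0, 148.3, 164.7]
ee_rot: [-0.0, 0.995, -0.101, 0.0]
force: [0.9, -0.0, -0.0]
grip_width: 0.701
grip_force: 0.0
```

```bash
python3 - <<'E'
from h import *
s=sense();print(wb(s["eef_pos"]),s["force"].round(1))
c=capture("wrist");save(c,"w5.png")
E
```

```text
[ -9.7   3.  164.7] [ 0.9 -0.  -0. ]
```

View pics/w5.png

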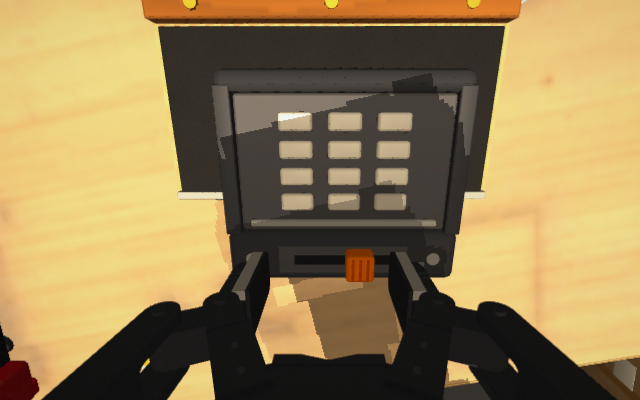

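The catch (360,265) sits between the pads, with the right pad just to its right (395–410). Sliding left.

Request:
step_arm --plan '[{"offset":[0,0,0.3],"rot":[0,0,0],"gripper":6},{"offset":[0,-0.4,0.3],"rot":[0,0,0],"gripper":6},{"offset":[0,-0.8,0.3],"rot":[0,0,0],"gripper":6},{"offset":[0,-1.1,0.3],"rot":[0,0,0],"gripper":6},{"offset":[0,-1.4,0.3],"rot":[0,0,0],"gripper":6},{"offset":[0,-1.7,0.3],"rot":[0,0,0],"gripper":6},{"offset":[0,-2.0,0.3],"rot":[0,0,0],"gripper":6},{"offset":[0,-2.3,0.3],"rot":[0,0,0],"gripper":6},{"offset":[0,-2.4,0.3],"rot":[0,0,0],"gripper":6},{"offset":[0,-2.4,0.3],"rot":[0,0,0],"gripper":6}]'

```text
time_s: 8.85
eef_pos: [556.4, 172.0, 161.4]
ee_rot: [0.0, 0.995, -0.1, -0.0]
force: [-1.3, -1.5, 2.0]
grip_width: 0.702
grip_force: 1.3
```

```bash
python3 cat.py;python3 -c "
from h import *
s=sense();print(wb(s['eef_pos']),s['force'])"
```

```text
wrist 399 [ -6.1   5.7 103.7] [[-12.7, -1.0, 102.4], [-1.1, 11.0, 105.0]]
 top face [ -6.4   5.  104.4]
top 3 [ 46.7  -4.1 359.7] [[42.8, -5.7, 359.6], [47.1, -3.0, 366.5]]
 top face [ 45.5  -4.3 362.1]
[-10.1  27.1 161.5] [ 0.29592003 -0.41290204  1.94375148]
```

The catch moved 16 mm (−10.7 → +5.5). Retreating so the door can pop up.

Request:
step_arm --plan '[{"offset":[0,0.5,0],"rot":[0,0,0],"gripper":6},{"offset":[-1,1,-3],"rot":[0,0,0],"gripper":6},{"offset":[-5,2,-6],"rot":[0,0,0],"gripper":3},{"offset":[-10,4,-6],"rot":[0,8,0],"gripper":0},{"offset":[-13,5,-6],"rot":[0,0,0],"gripper":0},{"offset":[-13,6,-6],"rot":[0,0,0],"gripper":0},{"offset":[-13,6,-6],"rot":[0,0,0],"gripper":0},{"offset":[-13,6,-6],"rot":[0,0,0],"gripper":0}]'

```text
time_s: 9.75
eef_pos: [418.2, 139.0, 221.7]
ee_rot: [-0.0, 0.995, -0.101, 0.001]
force: [0.7, 0.5, -0.5]
grip_width: -0.0
grip_force: 0.0
```

```bash
python3 cat.py; python3 - <<'E'
from h import *
c=capture("scene");B=(cloud(c)-O)@np.stack([bx,by,[0,0,1]],1)
save(c,"s6.png")
# door free edge: high points over the safe
for y in (-40,-30,-20,0,20):
    k=(abs(B[...,1]-y)<4)&(B[...,0]>-20)&(B[...,0]<110)&(B[...,2]>108)&(B[...,2]<140)
    p=B[k]
    if len(p):print(y,len(p),p[p[:,0].argmin()].round(1),p[p[:,2].argmax()].round(1),p[p[:,0].argmax()].round(1))
s=sense();t=tool(45);tip=lambda x,y,z:bw(x,y,z)-73*t[:,2]
print(wb(s["eef_pos"]),s["grip_width"])
print("pre",go(tip(-45,-33,110),t),"in",go(tip(16,-33,101),t))
E
```

```text
wrist 413 [-10.1   5.2 104. ] [[-14.1, -1.0, 102.4], [-6.3, 11.3, 105.5]]
 top face [-10.2   5.1 103.9]
top 15 [ -8.    3.4 102.2] [[-13.0, -3.2, 99.4], [0.1, 8.8, 104.8]]
 top face [ -7.3   2.9 102.1]
-40 13 [ 17.1 -39.5 126.5] [ 18.  -43.  127.8] [ 31.3 -41.8 111.7]
-30 21 [ 17.2 -33.8 125.6] [ 20.3 -33.  127.3] [ 33.4 -29.5 122.9]
-20 17 [ 15.7 -18.8 122.8] [ 22.5 -20.4 127.6] [ 28.  -22.8 113.7]
0 20 [ 18.2  -0.9 122.1] [ 24.1  -1.9 127.4] [ 28.6  -1.7 125.5]
20 20 [ 17.5  21.1 124.2] [ 18.8  22.8 126.8] [ 27.9  18.8 113.6]
[-139.5  -32.6  221.3] -0.0028503778948821465
pre (array([4.28, 0.04, 5.97]), array([ 0., 45., -0.])) in (array([10.38,  0.03,  6.87]), array([ 0., 45., -0.]))
```

The door is up at ~0.6 rad: free edge measured at (18,·,126) against 124 expected. Tilting the tool for entry below it.

Request:
step_arm --plan '[{"offset":[0,0,0.5],"rot":[0,8,0],"gripper":0},{"offset":[0,0,1],"rot":[0,16,0],"gripper":0},{"offset":[1,0,2],"rot":[0,24,0],"gripper":0},{"offset":[2,0,3],"rot":[0,32,0],"gripper":0},{"offset":[3,0,4.5],"rot":[0,40,0],"gripper":0},{"offset":[4.2,0,6],"rot":[0,45,0],"gripper":0},{"offset":[4.2,0,6],"rot":[0,45,0],"gripper":0},{"offset":[4.2,0,6],"rot":[0,45,0],"gripper":0}]'

```text
time_s: 10.7
eef_pos: [463.6, 87.9, 187.4]
ee_rot: [0.031, 0.928, -0.065, 0.365]
force: [-0.2, 0.2, 1.5]
grip_width: 0.002
grip_force: 0.0
```

```bash
cat > st.py <<'E'
from h import *
import sys
s=sense();q=s["ee_rot"];r=R.from_quat([q[1],q[2],q[3],q[0]]).as_matrix()
print("tip",wb(s["eef_pos"]+73*r[:,2]),"tilt",np.degrees(np.arccos(-r[2,2])).round(1),s["force"].round(1))
def tgt(x,z,a,y=-33):t=tool(a);return [v.tolist() for v in go(bw(x,y,z)-73*t[:,2],t,s)]
for a in sys.argv[1:]:print(a,tgt(*map(float,a.split(","))))
E
python3 st.py -- 2>/dev/null; python3 st.py 0,101,45 16,101,45 22,112,45 27,130,40 45,147,30 65,155,20 85,154,10 95,150,10
python3 - <<'E'
from h import *
c=capture("wrist");save(c,"w7.png")
E
```

```text
tip [-34.5 -71.5 134. ] tilt 43.0 [-0.2  0.2  1.5]
tip [-34.5 -71.5 134. ] tilt 43.0 [-0.2  0.2  1.5]
0,101,45 [[0.2, -3.92, 4.89], [-1.9, 2.0, 2.7]]
16,101,45 [[1.37, -3.83, 5.98], [-1.9, 2.0, 2.7]]
22,112,45 [[2.56, -3.79, 5.59], [-1.9, 2.0, 2.7]]
27,130,40 [[4.79, -3.71, 4.62], [-1.7, -3.0, 2.8]]
45,147,30 [[8.52, -3.52, 4.78], [-1.5, -13.0, 3.0]]
65,155,20 [[11.73, -3.33, 5.95], [-1.2, -23.0, 3.1]]
85,154,10 [[14.24, -3.14, 7.99], [-1.0, -33.0, 3.2]]
95,150,10 [[14.7, -3.09, 8.96], [-1.0, -33.0, 3.2]]
```

View pics/w7.png

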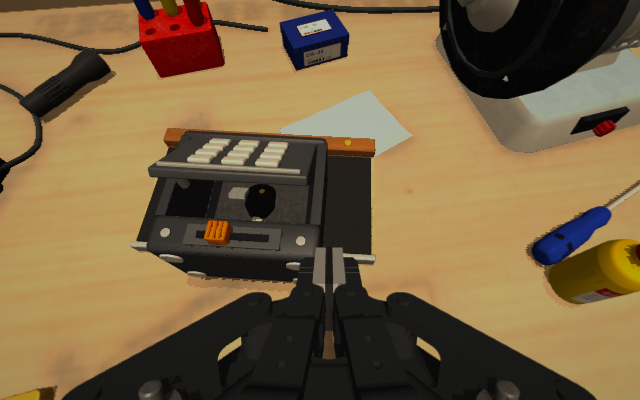

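The wrist view shows the door open a crack with its free edge at (235,172) and the catch at (217,232). The closed fingertips at (328,255) ended too far right, so I check the joints.

```bash
python3 -c "
from h import *
s=sense();print(s['joints'].round(3),s['dq'].round(3),s['eef_pos'],wb(s['eef_pos']))"
```

```text
[-0.03   0.198  2.167 -1.227  0.09   2.877] [ 0.057 -0.004 -0.023 -0.035  0.116  0.018] [463.28587448  86.86668325 186.99241508] [-84.4 -74.9 187. ]
```

Request:
step_arm --plan '[{"offset":[0,-1,0],"rot":[0,0,0],"gripper":0},{"offset":[0,-2,0],"rot":[0,0,0],"gripper":0}]'

```text
time_s: 10.95
eef_pos: [466.4, 97.2, 188.0]
ee_rot: [0.032, 0.928, -0.056, 0.366]
force: [-0.4, 0.3, -0.0]
grip_width: -0.005
grip_force: 0.0
```

```bash
python3 -c "
from h import *
s=sense();print(s['joints'].round(3),s['dq'].round(3),s['eef_pos'],wb(s['eef_pos']))"; python3 st.py 0,101,45
```

```text
[-2.000e-03  2.070e-01  2.153e+00 -1.233e+00  1.040e-01  2.880e+00] [ 0.117  0.048 -0.063  0.003  0.036 -0.001] [466.40737722  97.20063131 187.97261331] [-83.4 -64.1 188. ]
tip [-33.6 -61.4 134.7] tilt 43.1 [-0.4  0.3 -0. ]
0,101,45 [[0.1, -2.93, 4.86], [-2.2, 1.9, 3.8]]
```

The wrist is near its straight pose (j5 ≈ 0.1, j4 and j6 at their limits). A 30° tilt with the tool's yaw closer to the arm's own plane avoids that.

```bash
cat >> h.py <<'E'
def tool(tilt=0,yo=12):
    a=np.radians(tilt);w=YB+np.radians(yo);f=np.array([np.cos(w),np.sin(w),0]);y=np.array([f[1],-f[0],0])
    z=np.array([0,0,-1])*np.cos(a)+f*np.sin(a)
    return np.stack([np.cross(y,z),y,z],1)
E
python3 st.py -30,120,30 -30,103,30
```

```text
tip [-33.6 -61.4 134.7] tilt 43.1 [-0.4  0.3 -0. ]
-30,120,30 [[1.12, -2.22, 1.64], [5.5, -13.0, -5.6]]
-30,103,30 [[-0.04, -2.26, 2.88], [5.5, -13.0, -5.6]]
```

Request:
step_arm --plan '[{"offset":[0.5,-0.5,0],"rot":[0,-7,0],"gripper":0},{"offset":[1.1,-1,0.5],"rot":[3,-13,-3],"gripper":0},{"offset":[1.1,-2.2,1.6],"rot":[5.5,-13,-5.6],"gripper":0},{"offset":[1.1,-2.2,1.6],"rot":[5.5,-13,-5.6],"gripper":0},{"offset":[1.1,-2.2,1.6],"rot":[5.5,-13,-5.6],"gripper":0},{"offset":[1.1,-2.2,1.6],"rot":[5.5,-13,-5.6],"gripper":0},{"offset":[1.1,-2.2,1.6],"rot":[5.5,-13,-5.6],"gripper":0}]'

```text
time_s: 11.65
eef_pos: [488.3, 117.1, 183.6]
ee_rot: [-0.002, 0.966, 0.005, 0.259]
force: [-0.3, 0.2, 1.1]
grip_width: -0.005
grip_force: 0.0
```

```bash
python3 -c "
from h import *
s=sense();print(s['joints'].round(3),s['dq'].round(3))"; python3 st.py -30,103,30 0,103,30 16,103,30 16,110.5,30 27,123.5,30 40.5,134,25 57,140,20 68,141,15 77,140,15 87,137,15
```

```text
[-1.000e-03  2.650e-01  1.996e+00  2.100e-02  3.570e-01  1.542e+00] [-0.005 -0.003  0.021 -0.044 -0.007  0.066]
tip [-30.2 -32.5 120.4] tilt 30.0 [-0.3  0.2  1.1]
-30,103,30 [[-0.86, 0.04, 1.51], [-0.1, -0.0, 0.0]]
0,103,30 [[1.68, 0.67, 2.98], [-0.1, -0.0, 0.0]]
16,103,30 [[3.04, 1.0, 3.76], [-0.1, -0.0, 0.0]]
16,110.5,30 [[3.41, 1.0, 3.11], [-0.1, -0.0, 0.0]]
27,123.5,30 [[5.0, 1.23, 2.52], [-0.1, -0.0, 0.0]]
40.5,134,25 [[7.3, 1.51, 2.3], [-0.1, -5.0, 0.0]]
57,140,20 [[9.63, 1.86, 2.67], [-0.1, -10.0, 0.0]]
68,141,15 [[11.23, 2.09, 3.26], [-0.1, -15.0, 0.0]]
77,140,15 [[11.94, 2.27, 3.78], [-0.1, -15.0, 0.0]]
87,137,15 [[12.64, 2.48, 4.53], [-0.1, -15.0, 0.0]]
```

Request:
step_arm --plan '[{"offset":[-0.9,0,1.5],"rot":[0,0,0],"gripper":0},{"offset":[0.4,0.3,2.2],"rot":[0,0,0],"gripper":0},{"offset":[1.7,0.7,3.0],"rot":[0,0,0],"gripper":0},{"offset":[2.4,0.85,3.4],"rot":[0,0,0],"gripper":0},{"offset":[3.0,1.0,3.75],"rot":[0,0,0],"gripper":0},{"offset":[3.0,1.0,3.75],"rot":[0,0,0],"gripper":0},{"offset":[3.0,1.0,3.75],"rot":[0,0,0],"gripper":0}]'

```text
time_s: 12.35
eef_pos: [531.9, 106.4, 165.5]
ee_rot: [-0.002, 0.966, 0.003, 0.258]
force: [0.1, -0.3, -0.1]
grip_width: -0.0
grip_force: 0.1
```

```bash
python3 -c "
from h import *
c=capture('wrist');save(c,'w8.png')
a=c['color'];t=capture('scene')['color']
cv2.imwrite('pics/w8c.png',np.vstack([cv2.resize(a,(480,300)),cv2.resize(t[180:305,200:400],(480,300))])[...,::-1])"; python3 st.py 16,110.5,30 27,123.5,30 40.5,134,25 57,140,20 68,141,15 77,140,15 87,137,15
```

```text
tip [ 14.6 -34.5 102.5] tilt 30.0 [-0.3  0.6  0. ]
16,110.5,30 [[0.54, -0.12, -0.61], [-0.0, 0.0, -0.1]]
27,123.5,30 [[2.12, 0.1, -1.2], [-0.0, 0.0, -0.1]]
40.5,134,25 [[4.43, 0.38, -1.43], [-0.0, -5.0, -0.1]]
57,140,20 [[6.76, 0.72, -1.06], [-0.0, -10.0, -0.1]]
68,141,15 [[8.36, 0.94, -0.47], [-0.0, -15.0, -0.1]]
77,140,15 [[9.08, 1.13, 0.06], [-0.0, -15.0, -0.1]]
87,137,15 [[9.77, 1.34, 0.81], [-0.0, -15.0, -0.1]]
```

View pics/w8c.png

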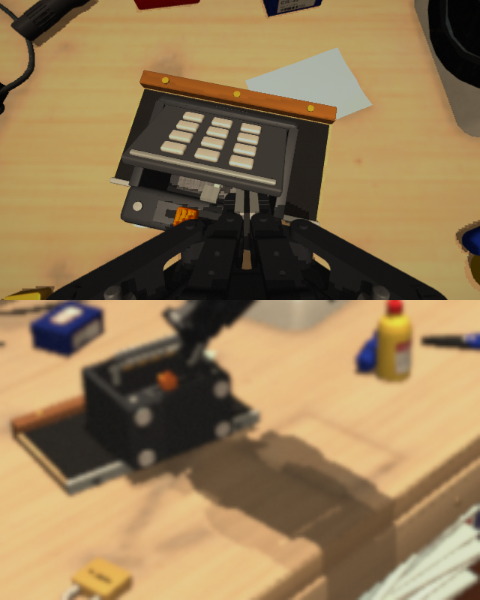

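The closed fingertips pass under the door's free edge at (245,190) with no contact force. Swinging along the arc.

Request:
step_arm --plan '[{"offset":[0.6,-0.1,-0.5],"rot":[0,0,0],"gripper":0},{"offset":[1.4,0,-0.9],"rot":[0,0,0],"gripper":0},{"offset":[2.2,0.1,-1.2],"rot":[0,0,0],"gripper":0},{"offset":[3.3,0.2,-1.3],"rot":[0,-2.5,0],"gripper":0},{"offset":[4.4,0.4,-1.4],"rot":[0,-5,0],"gripper":0},{"offset":[5.6,0.5,-1.25],"rot":[0,-7.5,0],"gripper":0},{"offset":[6.8,0.7,-1.05],"rot":[0,-10,0],"gripper":0},{"offset":[7.6,0.8,-0.75],"rot":[0,-12.5,0],"gripper":0},{"offset":[8.4,0.95,-0.45],"rot":[0,-15,0],"gripper":0},{"offset":[9.1,1.1,0.05],"rot":[0,-15,0],"gripper":0},{"offset":[9.5,1.2,0.5],"rot":[0,-15,0],"gripper":0},{"offset":[9.5,1.2,0.5],"rot":[0,-15,0],"gripper":0}]'

```text
time_s: 13.65
eef_pos: [617.5, 94.6, 208.9]
ee_rot: [-0.001, 0.991, 0.003, 0.131]
force: [-3.7, 0.1, 5.1]
grip_width: -0.003
grip_force: 2.5
```

```bash
python3 st.py -60,230,15; python3 - <<'E'
from h import *
c=capture("scene");save(c,"s9.png");t=c["color"]
cv2.imwrite('pics/s9c.png',cv2.resize(t[165:305,180:400],None,fx=2.5,fy=2.5)[...,::-1])
E
```

```text
tip [ 83.7 -32.6 138.4] tilt 15.0 [-3.7  0.1  5.1]
-60,230,15 [[-11.21, -2.94, -12.49], [-0.1, -0.0, -0.1]]
```

View pics/s9c.png

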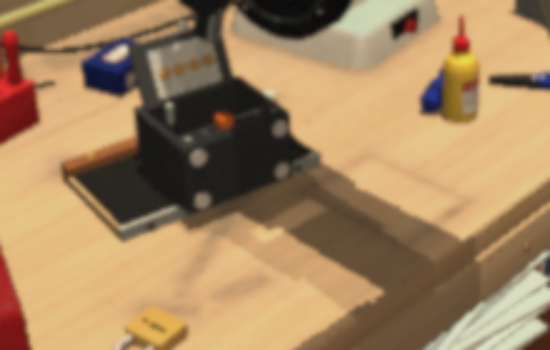

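The door stands open past upright against its stop (180,65), with the inside visible. The tool is pressing lightly on it, so I withdraw.

Request:
step_arm --plan '[{"offset":[-1,-0.2,0.2],"rot":[0,0,0],"gripper":0},{"offset":[-3,-0.6,0],"rot":[0,0,0],"gripper":0},{"offset":[-5,-1,-2],"rot":[0,0,0],"gripper":0},{"offset":[-8,-2,-6],"rot":[0,0,0],"gripper":0},{"offset":[-11,-3,-10],"rot":[0,0,0],"gripper":0},{"offset":[-11.2,-3,-12.5],"rot":[0,0,0],"gripper":0},{"offset":[-15,-3,-12.5],"rot":[0,0,0],"gripper":0},{"offset":[-15,-3,-12.5],"rot":[0,0,0],"gripper":0}]'

```text
time_s: 14.5
eef_pos: [436.0, 123.8, 289.7]
ee_rot: [-0.001, 0.992, 0.004, 0.129]
force: [0.3, 0.4, -0.8]
grip_width: -0.004
grip_force: 0.0
```

```bash
python3 - <<'E'
from h import *
print(sense()["force"].round(1))
for n in("scene","top"):
    c=capture(n);save(c,n+"10.png");B=(cloud(c)-O)@np.stack([bx,by,[0,0,1]],1)
    k=(abs(B[...,1]+5)<45)&(B[...,0]>20)&(B[...,0]<120)&(B[...,2]>115)&(B[...,2]<165)
    p=B[k];print(n,len(p),"door top",p[np.argsort(p[:,2])[-15:]].mean(0).round(1) if len(p) else 0,p.min(0).round(0) if len(p) else 0,p.max(0).round(0) if len(p) else 0)
    if n=="scene" and len(p)>20:
        q=p[(abs(p-np.median(p,0))<40).all(1)];print(np.linalg.svd(q-q.mean(0))[2][2].round(3))
    k=(abs(B[...,1]+5)<70)&(B[...,0]>-60)&(B[...,0]<80)&(B[...,2]>84)&(B[...,2]<95)
    p=B[k];print(" front face",len(p),p.min(0).round(0),p.max(0).round(0))
E
```

```text
[ 0.3  0.4 -0.8]
scene 542 door top [ 89.3 -10.6 154.6] [ 70. -50. 115.] [100.  40. 160.]
[-0.865  0.004  0.502]
 front face 606 [-24. -63.  84.] [79. 58. 95.]
top 529 door top [ 92.6 -10.3 155.2] [ 74. -50. 115.] [104.  40. 161.]
 front face 774 [-21. -65.  84.] [80. 56. 95.]
```

```bash
python3 -c "
from rig import *
print(finish_job())"
```

```text
the job is handed in; nothing more can be done
None
```

The job is handed in at about 14.5 s: the safe lies flat on its back on the board, its catch is fully aside and its door rests open at the stop; the other things were never approached, and no verdict came back.

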